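# Scan the pencil box in the print workshop

## Task

Pick the hand scanner up off its dock and scan the label on the long, low wooden pencil box: hold the scanner upright, its window 7 cm straight above the middle of the label and facing it squarely, and keep it still there for two seconds. Then set the scanner down gently, standing upright on the middle of its dock's rubber pad, and let go. Do not shift the pencil box.

Things in the scene. Friction and masses are not known exactly. Their poses are not given: they have to be found in the camera images.
- scanner: Grey plastic hand scanner, 130 mm tall, 0.2 kg, standing loose on the dock, window down. Foot 60 x 50 mm (x, y), 28 mm high, with a black band; from 39 mm up a plain 34 mm square handle, sides along x and y, to be gripped from above about 105 mm over the underside. It scans by itself. Origin: centre of the flat underside, which is the window; z up through the handle; it looks along its own -z.
- dock: Black dock fixed to the bench: plate 140 x 110 mm with a 98 mm square rubber pad; a 24 mm high lip starts 63 mm from the pad's centre on the +x side. Origin: on the bench under the pad's centre; pad top 12 mm above it; z up. Things between dock and boxes are under 60 mm tall; a 110 mm glue bottle and 190 mm pens in a cup stand beyond the boxes: carry straight across, underside 100 mm up or more.
- label (a point): Middle of the white bar code label, 60 x 40 mm, on top of the pencil box, 46 mm above the bench; z up. The pencil box is a plain closed wooden box, long and low (160 x 60 mm, 45 mm high). A square wooden box (82 x 82 mm, 58 mm high) and a pale plastic tub with a white lid carry the same kind of label and are not to be scanned; the three stand in any order.
- pencil_box: The long, low wooden box itself, loose, 0.5 kg. Origin: centre of its underside on the bench; x across its 60 mm width, y along its 160 mm length, z up.
- focus (a point): The scanner's point of best focus: 70 mm straight out of the window (scanner frame 0, 0, -70 mm). It should lie on the middle of the label during the scan; while the scanner stands on the dock this point is below the bench top.
Things that resemble listed ones, but are neither listed nor needed, are in the scene too. Of the things shaped like the dock, the black one is meant.

How it is judged:
By the outcome, as a careful person would: the job done as asked, in the order asked, and still so for the second after the job is handed in, with the robot touching nothing.
It also fails if it takes over 48 s, if anything falls off the work surface, if the arm or the gripper's body presses on something with over 40 N, if the wrist force passes 120 N, or if a joint passes its speed limit or range.

## Robot

A 6-joint arm with a two-finger parallel gripper is mounted at the origin on the work surface. World frame = base frame: x ahead of the robot, y to its left, z up, the work surface at z = 0. Lengths are in m, angles in degrees, forces in N, time in s.
With the tool pointing down it reaches from about 0.3 to 0.75 m from the base axis. Payload 8.5 kg.
Tool frame: the origin (TCP) lies at the very end of the fingers, on their centre line; the grasp point (between the pads) lies 19 mm behind it; y points along the fingers, z is the direction in which the jaws open and shut, and the axes are right-handed (so a half turn about y gives the same grasp; the last joint's range is limited). The gripper opens to 85 mm and grips with 20 to 120 N. Pads are 22 mm wide; open, the fingers measure 114 mm over their backs; the gripper's body (76 mm by 85 mm) begins 54 mm behind the grasp point. The pads swing forward as they close: fully open they stand 13 mm farther back than shut.
Start: joints at [-87.279, 21.807, 74.336, -0, 83.858, -12.336], TCP at [0.143, -0.531, 0.231] pointing down, gripper open.
Joint ranges: [-178.18, 178.18], [-50.72, 133.34], [12.68, 142.11], [-81.47, 261.47], [9.98, 163.14], [-165.26, 165.26]. Speed limits (degrees/s): [136.94, 136.94, 180, 180, 180, 180].

## Interface

Orientations are given as a 3x3 rotation matrix whose columns are the frame's x, y, z axes.
In Python, from rig import env gives the robot as it stands. The module is installed in compiled form; this text tells all that it offers.
- The arm moves only by the tool servo_tool, never from a script. Its argument "rows" is one flat list of numbers, 7 for each row, row after row: the opening, from 0 (shut) to 1 (fully open), then the shift along the world's x, y, z in m, then the turn, a rotation vector about the world's x, y, z in degrees. A call has 1 to 10 rows; each row shifts and turns the commanded pose from where the row before left it; what a row does not reach is not made up. A row lasts 1/12 s, in which the tool goes at most 41.7 mm and 7.16 degrees, less where a joint would pass 70% of its speed; a pose out of reach is approached as far as the arm can. A call with a gripper value outside its range is refused whole. The fingers move at their own pace and stop on an object; "force" is the grip in N (left out, the last holds). Time passes only in rows, so rows that do not move let the fingers close. It gives the time, the measured TCP pose, the force and the opening at its end, in the units of the state.
- env.observe(): the state, without advancing time (a new reading comes with each control period).
- env.get_image(name): name is "scene" or "side" or "wrist"; returns the picture (480x640x3 uint8, red, green, blue); there is no depth.
- env.camera_model(name): a dict with "camera_matrix" (3x3 intrinsics, pixels), "k1" (the pictures are not rectified: a ray, as slopes to the right and down, at radius r is drawn at 1 + k1 r^2 times it, then the intrinsics apply), "R" (3x3) and "t" (3): a world point X has camera coordinates R X + t; the wrist camera has in their place "mount" (4x4, takes a point from camera to tool coordinates, whose origin is the TCP and whose axes are the tool frame's). Camera axes: x right, y down, z forward; pixel columns grow to the right and rows downward; lengths in m; the calibration is good to about 2 mm. A picture is of the moment at which its call begins: read the wrist's pose just before it. camera_model takes no time and is no camera call.
- env.close_job(): hands the job in, once; it reports no verdict.
The state is a dict: "time_s": time; "q": joint angles; "qvel": joint speeds; "joint_efforts": joint torques, N m; "position": TCP position; "tool_rot": TCP orientation; "ft_force": force on the tool from outside, world axes, zero at the start; "wrist_torque": the same for the moment, N m; "grip_width": finger opening in m.
Only numpy, scipy, OpenCV 4.12 (cv2) and the standard library are available. Lean on these libraries where they do the work, as an engineer would, in place of code of your own. Each camera call takes 0.05 s, during which the arm holds its last target.

## Working session

There is one attempt and no reset: what is moved stays moved. The work goes in short steps, Python scripts to look and compute and a tool call to move; the robot and the scene stay as the last step left them, time stands still between calls to the robot, and variables do not carry over. Pictures are saved under pics/ and viewed, and the job is handed in when it is done.

Besides the shell and the picture viewer there is one more tool, called after "Emit:" as name(argument=value, ...) on one line, values as JSON. servo_tool: Moves the arm, as the interface text tells. Its arguments: {"type":"object","properties":{"rows":{"type":"array","items":{"type":"number"}},"force":{"type":"number"}},"required":["rows"]}

```bash
mkdir -p pics; cat > h.py <<'E'
from rig import env
import numpy as np, cv2, json
def snap(n,f):
    s=env.observe(); im=env.get_image(n); cv2.imwrite(f'pics/{f}.png',im[:,:,::-1]); np.savez(f'pics/{f}.npz',p=s['position'],R=s['tool_rot']); return s,im
def ray(n,uv,f=None):
    c=env.camera_model(n);K=np.array(c['camera_matrix']);k=c['k1']
    x=(uv[0]-K[0,2])/K[0,0];y=(uv[1]-K[1,2])/K[1,1]
    a,b=x,y
    for _ in range(50):
        g=1+k*(a*a+b*b);a,b=x/g,y/g
    d=np.array([a,b,1.])
    if n=='wrist':
        z=np.load(f'pics/{f}.npz');M=np.array(c['mount']);R=z['R']@M[:3,:3];o=z['R']@M[:3,3]+z['p'];d=R@d
    else:
        R=np.array(c['R']);t=np.array(c['t']);o=-R.T@t;d=R.T@d
    return o,d/np.linalg.norm(d)
def plane(n,uv,z,f=None):
    o,d=ray(n,uv,f);return o+d*(z-o[2])/d[2]
def tri(*rs):
    A=np.zeros((3,3));b=np.zeros(3)
    for o,d in rs:
        P=np.eye(3)-np.outer(d,d);A+=P;b+=P@o
    X=np.linalg.solve(A,b);return X,[np.linalg.norm((np.eye(3)-np.outer(d,d))@(X-o)) for o,d in rs]
def proj(n,X,f=None):
    c=env.camera_model(n);K=np.array(c['camera_matrix']);X=np.array(X,float)
    if n=='wrist':
        z=np.load(f'pics/{f}.npz');M=np.array(c['mount']);R=z['R']@M[:3,:3];o=z['R']@M[:3,3]+z['p'];q=R.T@(X-o)
    else: q=np.array(c['R'])@X+np.array(c['t'])
    a,b=q[:2]/q[2];g=1+c['k1']*(a*a+b*b);return K[0,0]*a*g+K[0,2],K[1,1]*b*g+K[1,2]
E
python3 - <<'E'
from h import *
for n in ['scene','side','wrist']:
    s,_=snap(n,n+'0'); c=env.camera_model(n); print(n,{k:np.round(v,3).tolist() for k,v in c.items()})
print({k:np.round(v,3).tolist() for k,v in s.items()})
E
```

```text
scene {'camera_matrix': [[555.012, 0.0, 318.714], [0.0, 555.012, 248.284], [0.0, 0.0, 1.0]], 'k1': -0.077, 'R': [[0.554, 0.833, -0.0], [0.701, -0.466, -0.54], [-0.45, 0.299, -0.841]], 't': [-0.235, -0.336, 1.302]}
side {'camera_matrix': [[492.494, 0.0, 315.67], [0.0, 492.494, 240.848], [0.0, 0.0, 1.0]], 'k1': -0.034, 'R': [[-0.957, -0.289, 0.018], [-0.151, 0.442, -0.884], [0.248, -0.849, -0.467]], 't': [0.44, 0.125, 0.709]}
wrist {'camera_matrix': [[414.548, 0.0, 321.923], [0.0, 414.548, 235.841], [0.0, 0.0, 1.0]], 'k1': 0.017, 'mount': [[-0.001, 0.957, 0.292, -0.074], [-0.001, -0.292, 0.957, -0.142], [1.0, 0.001, 0.001, -0.0], [0.0, 0.0, 0.0, 1.0]]}
{'time_s': 0.1, 'q': [-87.28, 21.839, 74.377, 0.0, 83.858, -12.336], 'qvel': [-0.062, -0.015, -0.051, -0.065, -0.078, 0.055], 'joint_efforts': [0.006, -44.922, -23.165, -0.0, 0.004, -0.0], 'position': [0.143, -0.531, 0.231], 'tool_rot': [[-0.966, -0.0, 0.26], [-0.26, 0.001, -0.966], [-0.0, -1.0, -0.001]], 'ft_force': [0.778, 0.182, -0.26], 'wrist_torque': [0.023, 0.063, 0.048], 'grip_width': 0.085}
```

View pics/scene0.png

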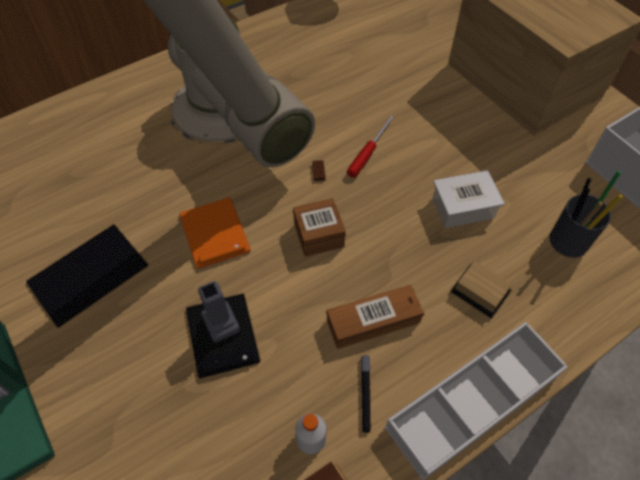

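View pics/side0.png

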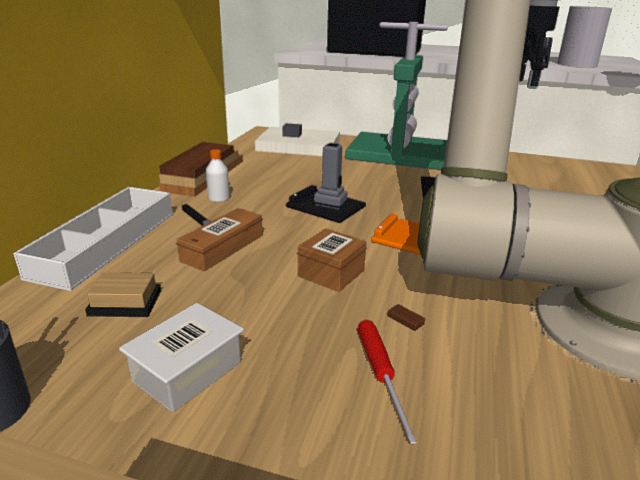

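View pics/wrist0.png

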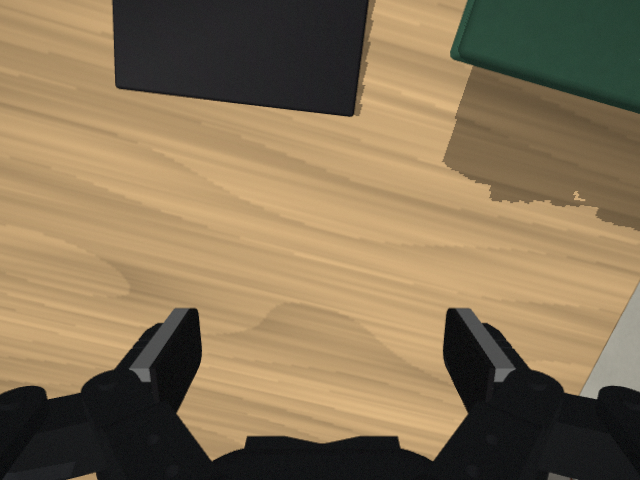

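Scene view: the scanner stands on the black dock at (220,325), and the orange look-alike dock is at (215,232). There are three label carriers: the square box (320,225), the long low box (375,315) and the white-lidded tub (468,195). The long low box at (375,315) matches the pencil box (about 2.7:1, wooden); in the side view it is at (221,238). I'll confirm this in enlarged crops.

```bash
python3 - <<'E'
import cv2
a=cv2.imread('pics/scene0.png');b=cv2.imread('pics/side0.png')
cv2.imwrite('pics/c1.png',cv2.resize(a[270:390,170:330],None,fx=5,fy=5,interpolation=cv2.INTER_CUBIC))
cv2.imwrite('pics/c2.png',cv2.resize(b[130:230,280:380],None,fx=6,fy=6,interpolation=cv2.INTER_CUBIC))
cv2.imwrite('pics/c3.png',cv2.resize(a[270:360,310:440],None,fx=6,fy=6,interpolation=cv2.INTER_CUBIC))
cv2.imwrite('pics/c4.png',cv2.resize(b[195:275,165:275],None,fx=7,fy=7,interpolation=cv2.INTER_CUBIC))
E
```

```text
(no output)
```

View pics/c1.png

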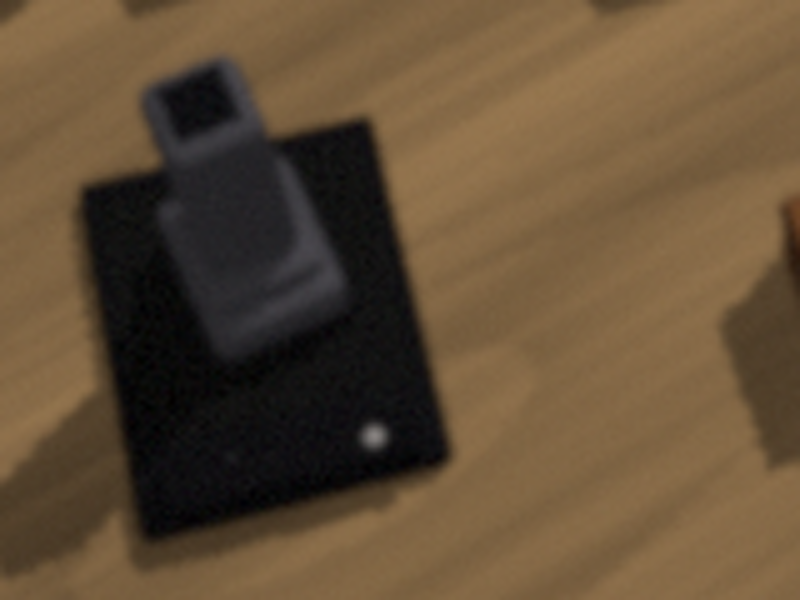

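View pics/c2.png

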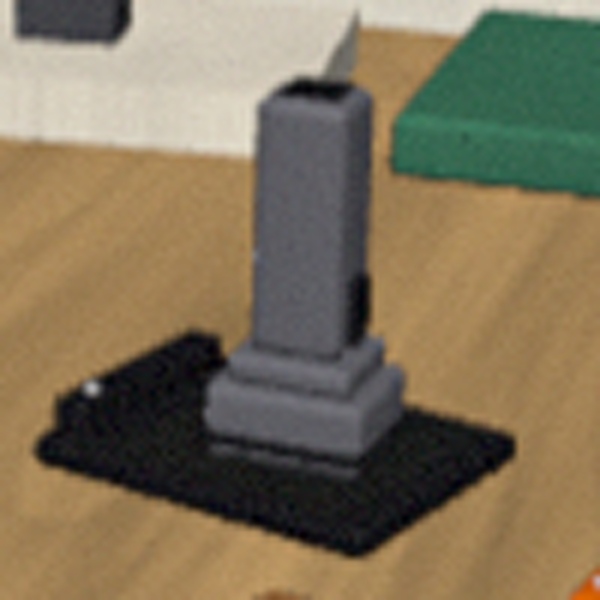

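View pics/c3.png

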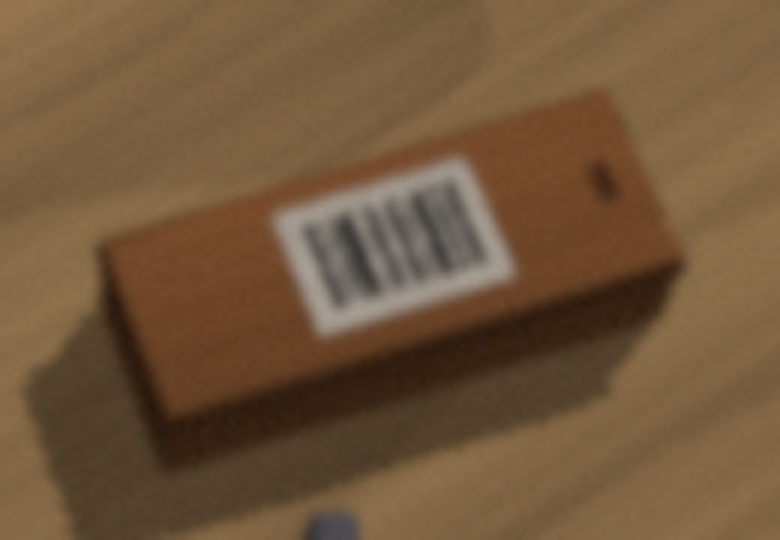

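View pics/c4.png

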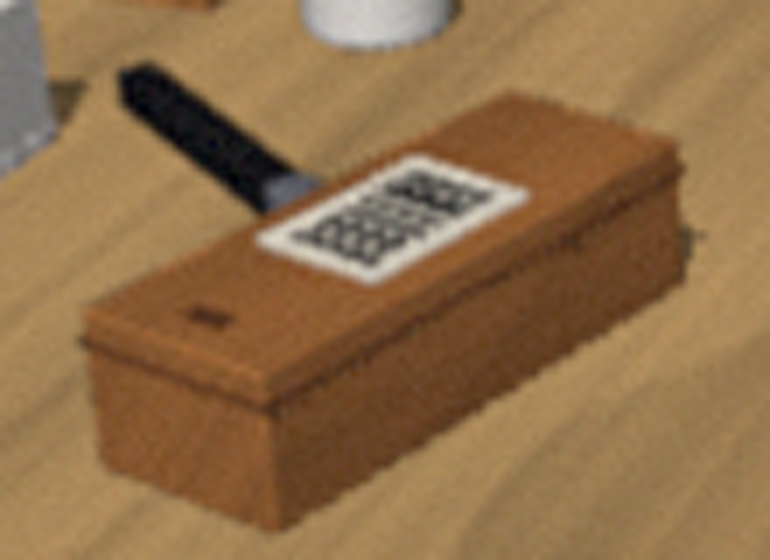

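The crops confirm it. The long wooden box carries the label, at scene ≈(376,311) and side ≈(221,227). The scanner's handle top is at scene ≈(210,290) and side ≈(332,146). Next I compute positions.

```bash
cat > m.py <<'E'
from h import *
def up(c,x0,y0,s): return ((c[0]+.5)/s-.5+x0,(c[1]+.5)/s-.5+y0)
def quad(im,x0,y0,x1,y1):
    g=im[y0:y1,x0:x1].astype(int); m=((g.min(2)>110)&(g.max(2)-g.min(2)<60)).astype(np.uint8)*255
    m=cv2.morphologyEx(m,cv2.MORPH_CLOSE,np.ones((7,7)))
    cs=max(cv2.findContours(m,cv2.RETR_EXTERNAL,cv2.CHAIN_APPROX_NONE)[0],key=cv2.contourArea)
    h=cv2.convexHull(cs); q=cv2.approxPolyN(h,4,ensure_convex=True).reshape(-1,2)
    return q+[x0,y0], cv2.contourArea(cs)
def diagx(q):
    a,b,c,d=[np.append(p,1.) for p in q]; x=np.cross(np.cross(a,c),np.cross(b,d)); return x[:2]/x[2]
E
python3 - <<'E'
from m import *
S=cv2.imread('pics/scene0.png');D=cv2.imread('pics/side0.png')
cs=[]
for n,im,w in (('scene',S,(340,285,410,335)),('side',D,(195,210,248,242))):
    q,a=quad(im,*w); c=diagx(q); cs.append((n,c)); print(n,q.tolist(),a,c)
    P=[plane(n,p,.046)[:2] for p in q]; print(np.round(P,4).tolist(),[round(np.linalg.norm(P[i]-P[i-1]),4) for i in range(4)])
    print(plane(n,c,.046))
print('label',tri(*[ray(n,c) for n,c in cs]))
# box top corners
for n,C,a in (('scene',[(105,243),(605,92),(685,262),(165,418)],(310,270,6)),('side',[(505,92),(680,145),(268,390),(85,310)],(165,195,7))):
    P=np.array([plane(n,up(c,*a),.045)[:2] for c in C]);print('box',n,P.round(4).tolist(),P.mean(0),[round(np.linalg.norm(P[i]-P[i-1]),4) for i in range(4)])
# handle top outer: corners in scene and side
h1=[up(c,170,270,5) for c in [(145,98),(235,58),(265,128),(178,160)]]
h2=[up(c,280,130,6) for c in [(288,80),(350,80),(372,98),(260,98)]]
for n,hh in (('scene',h1),('side',h2)):
    P=np.array([plane(n,c,.142)[:2] for c in hh]);print('handle',n,P.round(4).tolist(),P.mean(0).round(4))
print(tri(ray('scene',np.mean(h1,0)),ray('side',np.mean(h2,0))))
for n,C,a in (('scene',[(85,188),(370,122),(450,462),(150,537)],(170,270,5)),('side',[(515,440),(360,553),(40,455)],(280,130,6))):
    for z in(.0,.01):
        P=np.array([plane(n,up(c,*a),z)[:2] for c in C]);print('dock',n,z,P.round(4).tolist())
E
```

```text
scene [[395, 315], [363, 325], [355, 306], [387, 296]] 652.5 [375.  310.5]
[[0.6746, -0.0076], [0.6591, -0.0647], [0.6221, -0.055], [0.6374, 0.0034]] [np.float64(0.0388), np.float64(0.0592), np.float64(0.0383), np.float64(0.0604)]
[ 0.64843267 -0.03119788  0.046     ]
side [[241, 222], [218, 235], [200, 229], [224, 217]] 327.0 [221.20689655 225.37931034]
[[0.6194, -0.0575], [0.6351, 0.0023], [0.6754, -0.0083], [0.6578, -0.0668]] [np.float64(0.0395), np.float64(0.0619), np.float64(0.0416), np.float64(0.0611)]
[ 0.64684677 -0.03337653  0.046     ]
label (array([ 0.64744889, -0.03190758,  0.04632202]), [np.float64(0.0012368884837990072), np.float64(0.0012368884837990815)])
box scene [[0.6012, -0.0997], [0.6426, 0.0523], [0.6995, 0.0365], [0.6559, -0.1163]] [ 0.64978646 -0.03178684] [np.float64(0.0571), np.float64(0.1575), np.float64(0.0591), np.float64(0.1589)]
box side [[0.6545, -0.1148], [0.5959, -0.0984], [0.6345, 0.0574], [0.6954, 0.0359]] [ 0.64510149 -0.02998167] [np.float64(0.1562), np.float64(0.0609), np.float64(0.1605), np.float64(0.0645)]
handle scene [[0.4976, -0.2766], [0.5005, -0.2459], [0.5281, -0.2499], [0.523, -0.278]] [ 0.5123 -0.2626]
handle side [[0.5205, -0.275], [0.5006, -0.2824], [0.4884, -0.2648], [0.5237, -0.2517]] [ 0.5083 -0.2684]
(array([ 0.50950523, -0.26347545,  0.1420382 ]), [np.float64(0.002706710463714963), np.float64(0.0027067104637150314)])
dock scene 0.0 [[0.4355, -0.299], [0.4696, -0.1976], [0.6013, -0.2404], [0.5681, -0.3404]]
dock scene 0.01 [[0.4411, -0.2995], [0.4749, -0.1992], [0.6051, -0.2416], [0.5723, -0.3405]]
dock side 0.0 [[0.4424, -0.3234], [0.4727, -0.2106], [0.6034, -0.2526]]
dock side 0.01 [[0.4383, -0.3004], [0.4679, -0.1902], [0.5956, -0.2312]]
```

Checks so far:
- **Label:** (0.647, -0.032, 0.046). Its height matches the text and the sides come out at about 39 × 60 mm.
- **Handle top:** z = 0.142, which equals 12 + 130 mm.

Before approaching I check how much room there is around the vise.

```bash
python3 - <<'E'
from h import *
for uv in [(50,455),(0,320),(20,400)]: print(uv,plane('scene',uv,.03))
print('vise top',[ (z,plane('side',(405,30),z).round(3)) for z in (.2,.3)])
print('bottle',plane('scene',(312,450),0.0)); print('pens',plane('scene',(572,250),0.0))
E
```

```text
(50, 455) [ 0.5661749  -0.59904285  0.03      ]
(0, 320) [ 0.28948915 -0.59659617  0.03      ]
(20, 400) [ 0.45361612 -0.61146176  0.03      ]
vise top [(0.2, array([ 0.658, -2.445,  0.2  ])), (0.3, array([ 0.49, -1.11,  0.3 ]))]
bottle [ 0.77620962 -0.24639012  0.        ]
pens [0.74461025 0.39116701 0.        ]
```

Emit:
servo_tool(rows=[1,0.01,0.018,0.009,0,0,-1.6,1,0.01,0.018,0.009,0,0,-1.6,1,0.01,0.018,0.009,0,0,-1.6,1,0.01,0.018,0.009,0,0,-1.6,1,0.01,0.018,0.009,0,0,-1.6,1,0.01,0.018,0.009,0,0,-1.6,1,0.01,0.018,0.009,0,0,-1.6,1,0.01,0.018,0.009,0,0,-1.6,1,0.01,0.018,0.009,0,0,-1.6,1,0.01,0.018,0.009,0,0,-1.6])

```text
time_s: 0.98
position: [0.2432, -0.35, 0.3216]
tool_rot: [[-1.0, -0.0, -0.018], [0.018, 0.0, -1.0], [0.0, -1.0, -0.0]]
ft_force: [-0.2, 0.4, -0.1]
grip_width: 0.0853
```

Emit:
servo_tool(rows=[1,0.025,0.008,0,0,0,-1,1,0.025,0.008,0,0,0,-1,1,0.025,0.008,0,0,0,-1,1,0.025,0.008,0,0,0,-1,1,0.025,0.008,0,0,0,-1,1,0.025,0.008,0,0,0,-1,1,0.025,0.008,0,0,0,-1,1,0.025,0.008,0,0,0,-1,1,0.025,0.008,0,0,0,-1,1,0.02,0.008,0,0,0,-1])

```text
time_s: 1.82
position: [0.4894, -0.2704, 0.3208]
tool_rot: [[-0.982, -0.0, -0.19], [0.19, 0.001, -0.982], [0.001, -1.0, -0.001]]
ft_force: [0.4, -0.4, 0.5]
grip_width: 0.085
```

Emit:
servo_tool(rows=[1,0,0,0,0,0,0,1,0,0,0,0,0,0,1,0,0,0,0,0,0])

```text
time_s: 2.07
position: [0.4874, -0.2712, 0.3211]
tool_rot: [[-0.982, -0.001, -0.19], [0.19, 0.0, -0.982], [0.001, -1.0, -0.0]]
ft_force: [-0.8, 0.1, -0.4]
grip_width: 0.0856
```

```bash
python3 - <<'E'
from h import *
s,_=snap('wrist','w1');print(s['position'],s['q'])
E
```

```text
[ 0.48740682 -0.27123287  0.32113988] [-4.12489801e+01  2.00507951e+01  6.23977864e+01 -1.43064817e-02
  9.75847181e+01  5.96838041e+01]
```

View pics/w1.png

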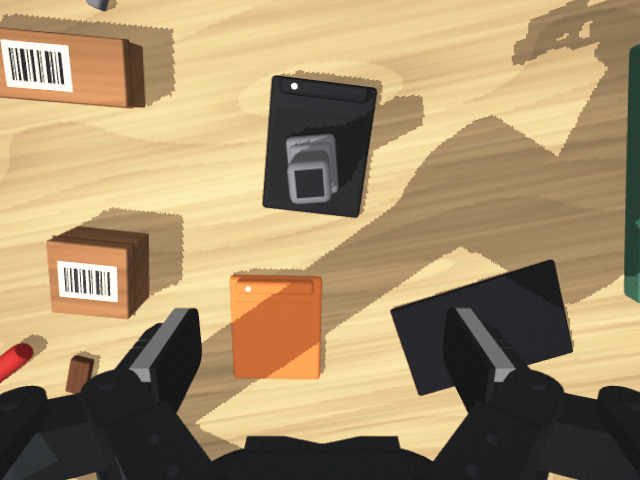

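The wrist view shows the scanner's handle top at (310,183) on the black dock, whose corners are about (273,76), (376,88), (358,216) and (263,207). The orange dock is at (277,327). I enlarge this for exact corners.

```bash
python3 - <<'E'
import cv2,numpy as np
a=cv2.imread('pics/w1.png')[65:225,250:390]
a=(255*(a/255.)**.5).astype(np.uint8)
cv2.imwrite('pics/c5.png',cv2.resize(a,None,fx=3.75,fy=3.75,interpolation=cv2.INTER_CUBIC)) if 0 else cv2.imwrite('pics/c5.png',cv2.resize(a[:150],None,fx=4,fy=4,interpolation=cv2.INTER_CUBIC))
E
```

```text
(no output)
```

View pics/c5.png

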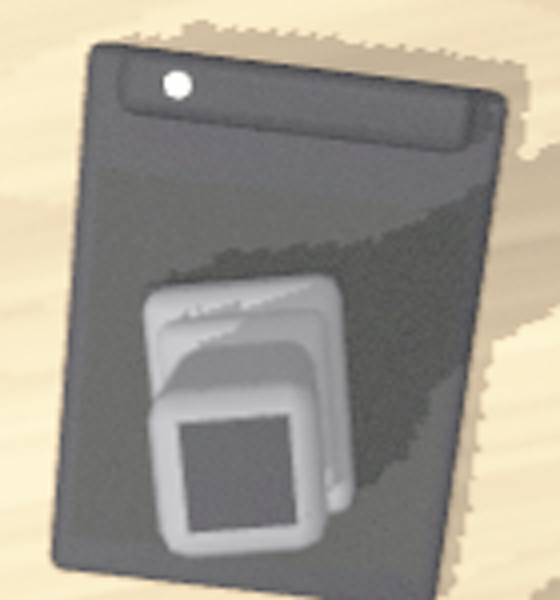

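```bash
python3 - <<'E'
from m import *
a=cv2.imread('pics/w1.png')[70:222,255:385].astype(float)
a=cv2.GaussianBlur(a,(0,0),.7)
g=np.clip((a-20)*4.5,0,255).astype(np.uint8)
cv2.imwrite('pics/c6.png',cv2.resize(g,None,fx=3.9,fy=3.9,interpolation=cv2.INTER_CUBIC))
U=lambda c:up(c,250,65,4)
hc=[U(c) for c in [(180,425),(290,415),(298,522),(190,532)]]
ho=[U(c) for c in [(150,400),(310,388),(327,540),(165,553)]]
for q in (hc,ho):
    P=np.array([plane('wrist',c,.142,'w1')[:2] for c in q]);print(P.round(4).tolist(),P.mean(0),[round(np.linalg.norm(P[i]-P[i-1]),4) for i in range(4)])
    for i in range(4): d=P[i]-P[i-1]; print(round(np.degrees(np.arctan2(d[1],d[0])),1),end=' ')
    print()
c=np.mean(hc,0)
print(tri(ray('wrist',c,'w1'),ray('scene',up((205,108),170,270,5)),ray('side',up((318,90),280,130,6))))
print(tri(ray('wrist',c,'w1'),ray('side',up((318,90),280,130,6))))
D=[U(c) for c in[(92,45),(508,97),(55,570)]]+[(358,216)]
for z in (0,.01):
    P=np.array([plane('wrist',c,z,'w1')[:2] for c in D]);print(P.round(4).tolist())
    for i,j in((0,1),(2,3),(2,0),(3,1)): d=P[j]-P[i];print(np.linalg.norm(d).round(4),np.degrees(np.arctan2(d[1],d[0])).round(1))
E
```

```text
[[0.5189, -0.2563], [0.5168, -0.2775], [0.496, -0.2751], [0.498, -0.2539]] [ 0.50743217 -0.26572506] [np.float64(0.021), np.float64(0.0213), np.float64(0.021), np.float64(0.0213)]
-6.6 -95.7 173.4 84.5 
[[0.5247, -0.2517], [0.5211, -0.2823], [0.4914, -0.2801], [0.4948, -0.2482]] [ 0.50800591 -0.26554915] [np.float64(0.0301), np.float64(0.0308), np.float64(0.0299), np.float64(0.0321)]
-6.7 -96.6 175.8 83.8 
(array([ 0.50844092, -0.26428482,  0.14179067]), [np.float64(0.001726083564613719), np.float64(0.003167323774746084), np.float64(0.0016812526352851381)])
(array([ 0.50751807, -0.26579732,  0.14243912]), [np.float64(8.910414287481875e-05), np.float64(8.91041428749836e-05)])
[[0.6017, -0.2415], [0.5686, -0.346], [0.4672, -0.1998], [0.4365, -0.3043]]
0.1096 -107.6
0.1089 -106.4
0.1408 -17.2
0.1386 -17.5
[[0.6008, -0.2425], [0.5684, -0.3447], [0.4692, -0.2017], [0.4391, -0.3039]]
0.1072 -107.6
0.1065 -106.4
0.1377 -17.2
0.1356 -17.5
```

View pics/c6.png

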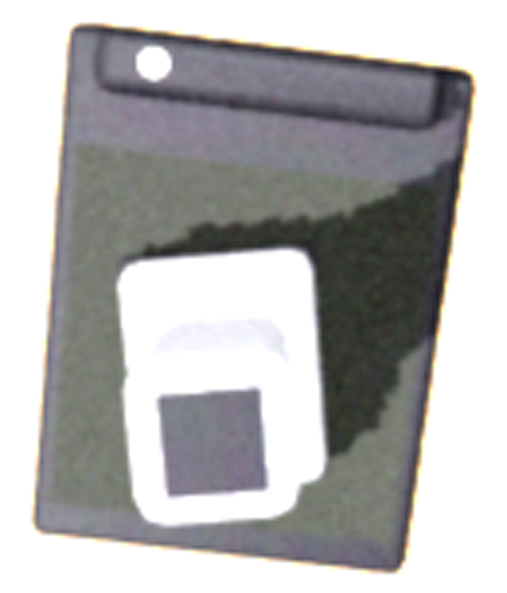

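The stretched crop shows the green-grey pad: corners at crop (78,148), (48,503), (397,540), and the right edge is partly in shadow. I compute the pad centre.

```bash
python3 - <<'E'
from m import *
U=lambda c:up(c,255,70,3.9)
n=['TL','TR','BR','BL']
P=np.array([plane('wrist',U(c),.012,'w1')[:2] for c in [(78,148),(447,192),(397,540),(48,503)]])
print(P.round(4).tolist(),P.mean(0),[round(np.linalg.norm(P[i]-P[i-1]),4) for i in range(4)])
for a in ((P[0]+P[2])/2,(P[1]+P[3])/2): print(a)
y=np.radians(-17.4);ex=np.array([np.cos(y),np.sin(y)]);ey=np.array([-ex[1],ex[0]])
# lip start: crop (100,90)->(437,128) bottom edge of lip at plate height
for c in [(105,95),(430,130)]:
    X=plane('wrist',U(c),.012,'w1')[:2]; print('lip',X,(X-P.mean(0))@ex,(X-P.mean(0))@ey)
# plate corners in pad frame
for c in [(0.6012,-.2420),(.5685,-.3455),(.468,-.2007),(.4378,-.304)]:
    d=np.array(c)-P.mean(0);print('plate',d@ex,d@ey)
d=np.array([.5077,-.2657])-P.mean(0);print('scanner in pad',d@ex,d@ey)
# cross check pad from scene: plate corners
for c in [(85,188),(370,122)]:
    d=plane('scene',up(c,170,270,5),.01)[:2]-P.mean(0);print('scene plate',d@ex,d@ey)
E
```

```text
[[0.5703, -0.2378], [0.5407, -0.3325], [0.449, -0.3036], [0.4783, -0.2081]] [ 0.50956599 -0.27049301] [np.float64(0.0967), np.float64(0.0992), np.float64(0.0962), np.float64(0.0998)]
[ 0.50964701 -0.27069715]
[ 0.50948497 -0.27028886]
lip [ 0.58196729 -0.24777836] 0.06229563481325927 0.04332617340354047
lip [ 0.55713925 -0.33047441] 0.06333321279474137 -0.043010330901830394
plate 0.07892029436950568 0.0545914828754174
plate 0.07866735762552843 -0.05395102503279126
plate -0.060534902109038724 0.05416937491462892
plate -0.05846204619017653 -0.05343468294723631
scanner in pad -0.003213909570296884 0.004015673013637563
scene plate -0.05664324472185765 -0.04819625851201577
scene plate -0.05441794722740044 0.0576222770312857
```

```bash
python3 - <<'E'
from m import *
a=cv2.imread('pics/w1.png');q,A=quad(a,0,38,85,97);c=diagx(q);print(q.tolist(),A,c,plane('wrist',c,.046,'w1'))
r=[ray('wrist',c,'w1'),ray('scene',(375,310.5)),ray('side',(221.2,225.4))]
print(tri(*r))
E
```

```text
[[68, 45], [73, 92], [7, 86], [-7, 34]] 3082.5 [36.95423878 65.86682312] [ 0.64597421 -0.03387969  0.046     ]
(array([ 0.64704918, -0.03241911,  0.04557611]), [np.float64(0.0013451730958002677), np.float64(0.0018486012133318856), np.float64(0.0009117242305538897)])
```

Emit:
servo_tool(rows=[1,0.02,0.03,0,0,0,1,1,0.02,0.03,0,0,0,1,1,0.02,0.03,0,0,0,1,1,0.015,0.03,0,0,0,1,1,0,0.03,0,0,0,1,1,0,0,0,0,0,0,1,0,0,0,0,0,0,1,0,0,0,0,0,0])

```text
time_s: 2.78
position: [0.5624, -0.1221, 0.3216]
tool_rot: [[-0.995, 0.0, -0.105], [0.105, -0.0, -0.995], [-0.0, -1.0, 0.0]]
ft_force: [0.3, 0.6, 0.8]
grip_width: 0.0853
```

```bash
python3 - <<'E'
from h import *
s,_=snap('wrist','w2');print(s['position'])
E
```

```text
[ 0.56238764 -0.12206258  0.32158072]
```

View pics/w2.png

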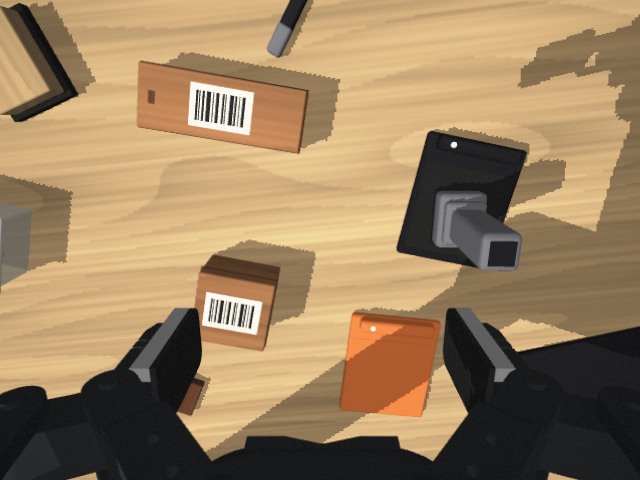

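The second wrist view shows the label at (221,108), the handle's dark top at (503,254), and the dock with corners near (430,131), (526,152) and (398,250). I triangulate these.

```bash
python3 - <<'E'
from m import *
a=cv2.imread('pics/w2.png');q,A=quad(a,180,75,262,142);c=diagx(q);print(q.tolist(),A,c)
P=np.array([plane('wrist',p,.046,'w2')[:2] for p in q]);print([round(np.linalg.norm(P[i]-P[i-1]),4) for i in range(4)],plane('wrist',c,.046,'w2'))
c1=diagx(quad(cv2.imread('pics/w1.png'),0,38,85,97)[0])
print('label wr',tri(ray('wrist',c,'w2'),ray('wrist',c1,'w1')));print('label all',tri(ray('wrist',c,'w2'),ray('wrist',c1,'w1'),ray('scene',(375,310.5)),ray('side',(221.2,225.4))))
g=a[120:275,390:535].astype(float);g=np.clip((cv2.GaussianBlur(g,(0,0),.7)-20)*4,0,255).astype(np.uint8)
cv2.imwrite('pics/c7.png',cv2.resize(g,None,fx=3.8,fy=3.8,interpolation=cv2.INTER_CUBIC))
E
```

```text
[[254, 92], [249, 135], [188, 124], [190, 81]] 2629.0 [220.01944241 108.47542186]
[np.float64(0.0604), np.float64(0.0402), np.float64(0.0594), np.float64(0.0394)] [ 0.64637758 -0.03313816  0.046     ]
label wr (array([ 0.64638434, -0.03267374,  0.0440899 ]), [np.float64(4.833378807092892e-05), np.float64(4.83337880709405e-05)])
label all (array([ 0.64687685, -0.03257428,  0.04556308]), [np.float64(0.0006621261465471597), np.float64(0.0011093156770006821), np.float64(0.0020799022429649036), np.float64(0.0007664215038100119)])
```

View pics/c7.png

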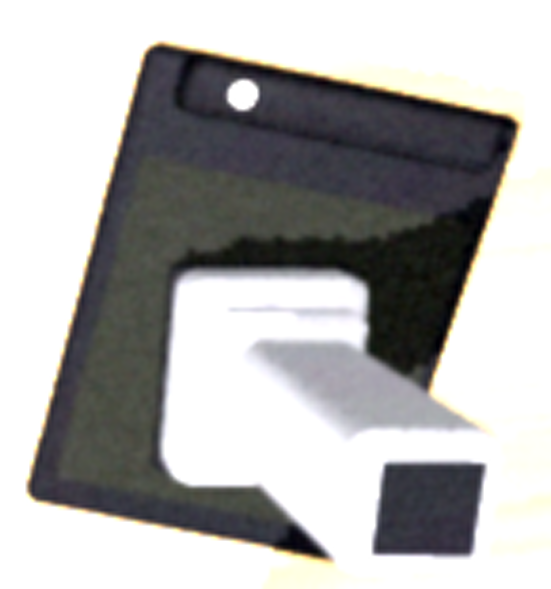

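```bash
python3 - <<'E'
from m import *
U=lambda c:up(c,390,120,3.8)
U1=lambda c:up(c,255,70,3.9)
h=[(383,463),(487,463),(475,555),(374,552)]
c=np.mean([U(x) for x in h],0); c1=up((239.5,473.5),250,65,4)
print('handle',tri(ray('wrist',c,'w2'),ray('wrist',c1,'w1')),plane('wrist',c,.142,'w2'))
P=np.array([plane('wrist',U(x),.142,'w2')[:2] for x in h])
for i in range(4): d=P[i]-P[i-1]; print(round(np.degrees(np.arctan2(d[1],d[0])),1),end=' ')
print()
for x,x1 in (((142,155),(78,148)),((60,478),(48,503))):
    print('pad',plane('wrist',U(x),.012,'w2'),plane('wrist',U1(x1),.012,'w1'),tri(ray('wrist',U(x),'w2'),ray('wrist',U1(x1),'w1')))
for x in ((150,45),(518,120),(30,495)): print('plate',plane('wrist',U(x),.01,'w2'))
s=env.observe();print(s['position'])
E
```

```text
handle (array([ 0.50758756, -0.26571487,  0.141763  ]), [np.float64(0.00012670814701988136), np.float64(0.00012670814702001463)]) [ 0.50780263 -0.26566003  0.142     ]
-4.7 -96.0 174.8 82.2 
pad [ 0.57144141 -0.23745492  0.012     ] [ 0.5703047  -0.23775556  0.012     ] (array([ 0.57075423, -0.23773981,  0.01000443]), [np.float64(0.0004468903021131921), np.float64(0.0004468903021132332)])
pad [ 0.47741971 -0.21002285  0.012     ] [ 0.47825169 -0.20804987  0.012     ] (array([ 0.47929844, -0.20902117,  0.01751662]), [np.float64(5.53623534356591e-05), np.float64(5.536235343561033e-05)])
plate [ 0.60134445 -0.24101967  0.01      ]
plate [ 0.56969718 -0.34338717  0.01      ]
plate [ 0.47222738 -0.2010736   0.01      ]
[ 0.56240813 -0.12242087  0.32145349]
```

Two wrist views agree:
- **Handle top:** (0.5076, -0.2657, 0.142), yaw ≈ -6°, which the tool already matches.
- **Pad centre:** ≈ (0.510, -0.270). The lip at 63 mm and the pad size both agree with the text.

Moving over the handle, then down.

Emit:
servo_tool(rows=[1,-0.007,-0.018,0,0,0,0,1,-0.007,-0.018,0,0,0,0,1,-0.007,-0.018,-0.01,0,0,0,1,-0.007,-0.018,-0.01,0,0,0,1,-0.007,-0.018,-0.01,0,0,0,1,-0.007,-0.018,-0.01,0,0,0,1,-0.007,-0.018,-0.01,0,0,0,1,-0.0057,-0.0176,-0.01,0,0,0,1,0,0,0,0,0,0,1,0,0,0,0,0,0])

```text
time_s: 3.67
position: [0.5073, -0.2662, 0.261]
tool_rot: [[-0.994, -0.001, -0.107], [0.107, 0.001, -0.994], [0.001, -1.0, -0.001]]
ft_force: [0.5, -0.8, 0.4]
grip_width: 0.0854
```

Position is within 0.5 mm. Descending 163 mm.

Emit:
servo_tool(rows=[1,0,0.0003,-0.02,0,0,0,1,0,0,-0.02,0,0,0,1,0,0,-0.02,0,0,0,1,0,0,-0.02,0,0,0,1,0,0,-0.02,0,0,0,1,0,0,-0.02,0,0,0,1,0,0,-0.018,0,0,0,1,0,0,-0.015,0,0,0,1,0,0,-0.01,0,0,0,1,0,0,0,0,0,0])

```text
time_s: 4.5
position: [0.5078, -0.2638, 0.0971]
tool_rot: [[-0.995, -0.002, -0.103], [0.103, 0.002, -0.995], [0.002, -1.0, -0.001]]
ft_force: [-0.2, 0.9, 0.8]
grip_width: 0.0853
```

Emit:
servo_tool(rows=[1,0,0,0,0,0,0])

```text
time_s: 4.58
position: [0.5085, -0.2644, 0.0989]
tool_rot: [[-0.995, 0.0, -0.103], [0.103, -0.0, -0.995], [-0.001, -1.0, 0.0]]
ft_force: [-0.3, -0.7, -0.4]
grip_width: 0.0854
```

```bash
python3 - <<'E'
from h import *
s,_=snap('wrist','w3');print(s['position'],s['ft_force'])
E
```

```text
[ 0.50851811 -0.26440945  0.09890737] [-0.29214933 -0.67994393 -0.38458534]
```

View pics/w3.png

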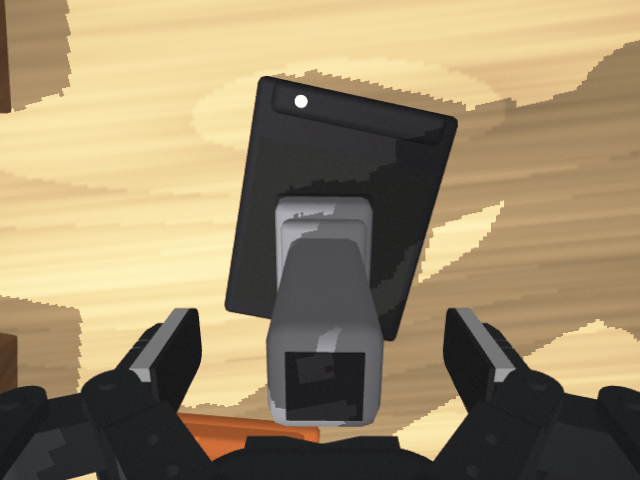

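The handle at (325,380) sits centred and square between the pads. Closing gently.

Emit:
servo_tool(rows=[0.6,0,-0.0007,0,0,0,0,0.4,0,0,0,0,0,0,0.3,0,0,0,0,0,0,0.2,0,0,0,0,0,0,0.1,0,0,0,0,0,0,0,0,0,0,0,0,0,0,0,0,0,0,0,0,0,0,0,0,0,0], force=45)

```text
$.rows: bad value
```

Emit:
servo_tool(rows=[0,0,0,0,0,0,0,0,0,0,0,0,0,0])

```text
time_s: 4.8
position: [0.5086, -0.2647, 0.0994]
tool_rot: [[-0.995, 0.002, -0.104], [0.104, -0.001, -0.995], [-0.002, -1.0, 0.001]]
ft_force: [-0.8, 0.5, 0.6]
grip_width: 0.0637
```

```bash
python3 - <<'E'
from h import *
s,_=snap('wrist','w4');print(s['position'],s['ft_force'],s['grip_width'],s['wrist_torque'])
E
```

```text
[ 0.5085669  -0.2646626   0.09935229] [-0.76036721  0.53226086  0.57089739] 0.06369954513723192 [-0.03925108 -0.00411276 -0.03890933]
```

View pics/w4.png

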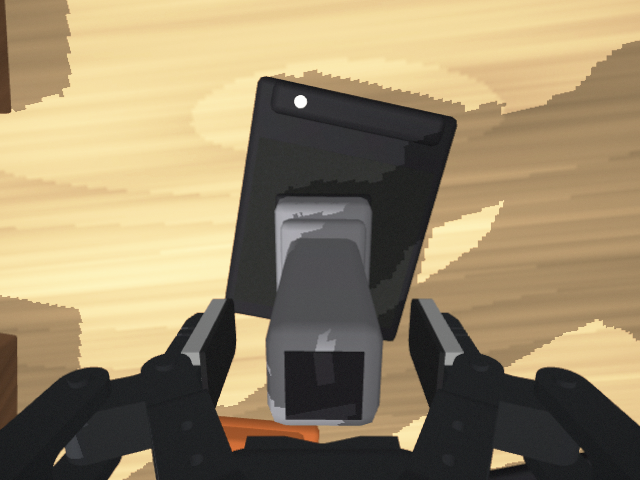

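The first call was refused because I miscounted a row. The second call began closing, and the handle is still centred. I continue with the force set.

Emit:
servo_tool(rows=[0.6,0,-0.0007,0,0,0,0,0.5,0,0,0,0,0,0,0.4,0,0,0,0,0,0,0.3,0,0,0,0,0,0,0.2,0,0,0,0,0,0,0,0,0,0,0,0,0,0,0,0,0,0,0,0,0,0,0,0,0,0,0], force=45)

```text
time_s: 5.52
position: [0.5083, -0.2652, 0.0986]
tool_rot: [[-0.995, 0.0, -0.104], [0.104, -0.0, -0.995], [-0.0, -1.0, 0.0]]
ft_force: [-0.2, 0.1, 4.5]
grip_width: 0.033
```

```bash
python3 - <<'E'
from h import *
s,_=snap('wrist','w5');print(s['position'],s['ft_force'],s['grip_width'],s['wrist_torque'])
E
```

```text
[ 0.50832271 -0.26516884  0.09856011] [-0.16221157  0.12853016  4.52023657] 0.03295311981433491 [ 0.06645708 -0.02408245  0.0135258 ]
```

View pics/w5.png

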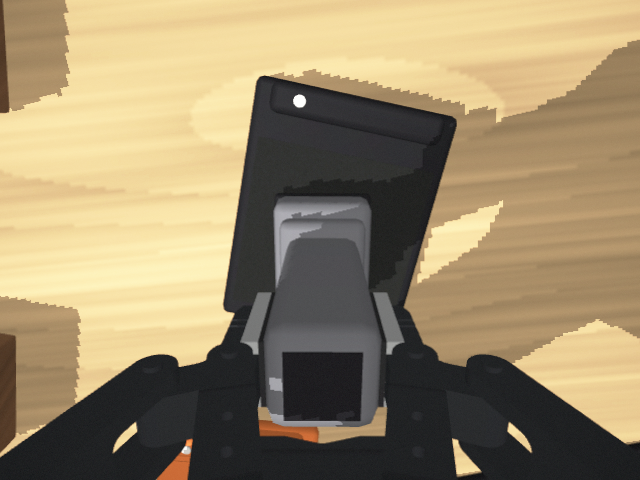

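Gripped at 33 mm width, with the scanner upright and square in the picture. Lifting straight up.

Emit:
servo_tool(rows=[0,0,0,0.004,0,0,0,0,0,0,0.008,0,0,0,0,0,0,0.015,0,0,0,0,0,0,0.02,0,0,0,0,0,0,0.02,0,0,0,0,0,0,0.02,0,0,0,0,0,0,0.02,0,0,0,0,0,0,0.018,0,0,0,0,0,0,0.01,0,0,0,0,0,0,0,0,0,0])

```text
time_s: 6.4
position: [0.5086, -0.2655, 0.2355]
tool_rot: [[-0.995, 0.003, -0.104], [0.104, -0.002, -0.995], [-0.003, -1.0, 0.002]]
ft_force: [0.1, 0.2, -1.9]
grip_width: 0.0335
```

Emit:
servo_tool(rows=[0,0,0,0,0,0,0,0,0,0,0,0,0,0,0,0,0,0,0,0,0])

```text
time_s: 6.65
position: [0.5078, -0.2648, 0.232]
tool_rot: [[-0.995, -0.002, -0.104], [0.104, 0.002, -0.995], [0.002, -1.0, -0.001]]
ft_force: [0.3, 0.3, -1.4]
grip_width: 0.0335
```

```bash
python3 - <<'E'
from h import *
s,_=snap('wrist','w6');print(s['position'],s['ft_force'],s['grip_width'],s['wrist_torque'])
snap('side','side6');snap('scene','scene6')
a=cv2.imread('pics/side6.png')[60:240,260:420];b=cv2.imread('pics/scene6.png')[220:400,140:300]
cv2.imwrite('pics/c8.png',np.hstack([cv2.resize(x,(390,439),interpolation=cv2.INTER_CUBIC) for x in(a,b)]))
E
```

```text
[ 0.50782106 -0.26481517  0.23198835] [ 0.29659129  0.30275951 -1.38774738] 0.033472852520364346 [ 0.02769875  0.00829463 -0.05495545]
```

View pics/w6.png

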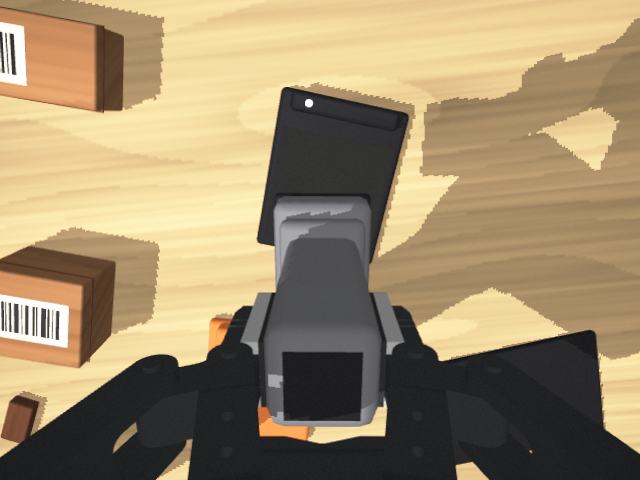

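View pics/c8.png

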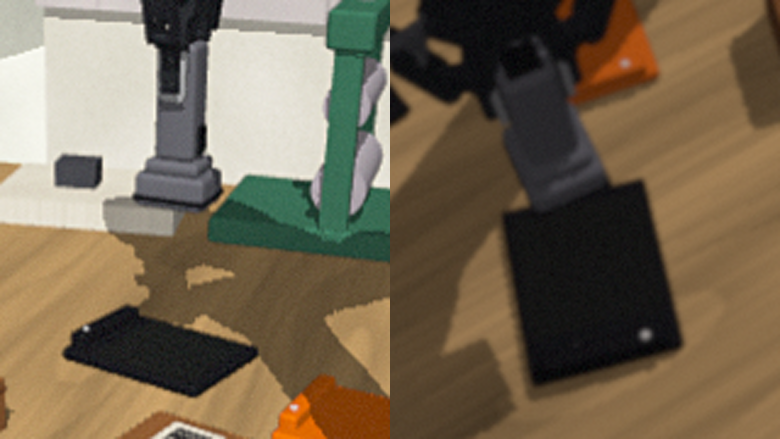

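In the wrist view the scanner looks the same as at the grasp, so there was no slip or tilt. The underside is about 86.7 mm below the TCP, now ≈146 mm up. Carrying straight across with a turn of about -9° to line up with the label.

Emit:
servo_tool(rows=[0,0.004,0.007,0,0,0,-0.6,0,0.008,0.014,0,0,0,-0.6,0,0.012,0.02,0,0,0,-0.7,0,0.012,0.02,0,0,0,-0.7,0,0.012,0.02,0,0,0,-0.7,0,0.012,0.02,0,0,0,-0.7,0,0.012,0.02,0,0,0,-0.7,0,0.012,0.02,0,0,0,-0.7,0,0.012,0.02,0,0,0,-0.7,0,0.012,0.02,0,0,0,-0.7])

```text
time_s: 7.63
position: [0.6167, -0.0823, 0.2331]
tool_rot: [[-0.975, -0.0, -0.221], [0.221, 0.0, -0.975], [0.0, -1.0, -0.0]]
ft_force: [1.2, -0.7, -1.5]
grip_width: 0.0338
```

Emit:
servo_tool(rows=[0,0.012,0.02,0,0,0,-0.7,0,0.01,0.016,0,0,0,-0.7,0,0.006,0.01,0,0,0,-0.5,0,0.003,0.005,0,0,0,-0.3,0,0,0,0,0,0,0,0,0,0,0,0,0,0,0,0,0,0,0,0,0,0,0,0,0,0,0,0])

```text
time_s: 8.3
position: [0.6469, -0.0338, 0.2334]
tool_rot: [[-0.966, -0.0, -0.259], [0.259, -0.0, -0.966], [-0.0, -1.0, 0.0]]
ft_force: [0.2, 0.2, -1.7]
grip_width: 0.0338
```

```bash
python3 - <<'E'
from h import *
s,_=snap('wrist','w7');print(s['position'],s['ft_force'],s['grip_width'],s['tool_rot'],s['time_s'])
E
```

```text
[ 0.64688851 -0.03384934  0.23342678] [ 0.19715696  0.16245567 -1.73997625] 0.03378640986733829 [[-9.65925187e-01 -3.01057624e-05 -2.58821431e-01]
 [ 2.58821433e-01 -1.30946971e-04 -9.65925178e-01]
 [-4.81196845e-06 -9.99999991e-01  1.34276994e-04]] 8.3
```

View pics/w7.png

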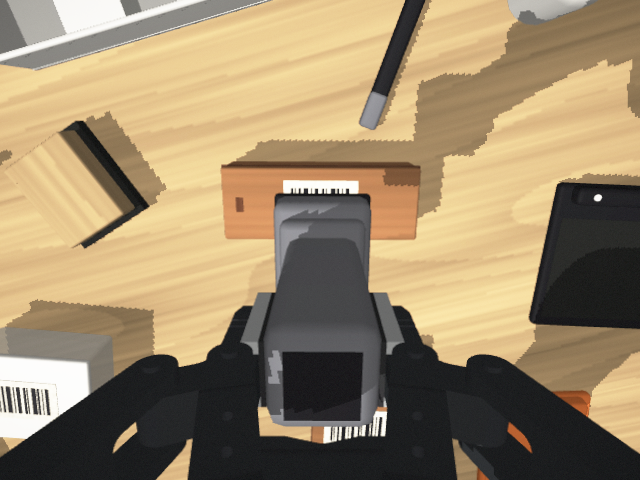

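The label's far edge is visible at (283–358,181), parallel to the foot and centred on it. I check the numbers once more.

```bash
python3 - <<'E'
from m import *
a=cv2.imread('pics/w7.png')[172:196,275:367]
cv2.imwrite('pics/c9.png',cv2.resize(a,None,fx=8,fy=8,interpolation=cv2.INTER_CUBIC))
A=plane('wrist',(283,181),.046,'w7');B=plane('wrist',(358,181.5),.046,'w7');print(A,B,np.linalg.norm(A-B))
d=(B-A)/np.linalg.norm(B-A);n=np.array([d[1],-d[0],0]);print('yaw',np.degrees(np.arctan2(d[1],d[0]))+90,(A+B)/2+n*.02,(A+B)/2-n*.02)
E
```

```text
[ 0.67316601 -0.00934158  0.046     ] [ 0.65732869 -0.06703239  0.046     ] 0.05982516209011654
yaw -15.350720142662155 [ 0.64596088 -0.03289245  0.046     ] [ 0.68453382 -0.04348152  0.046     ]
```

View pics/c9.png

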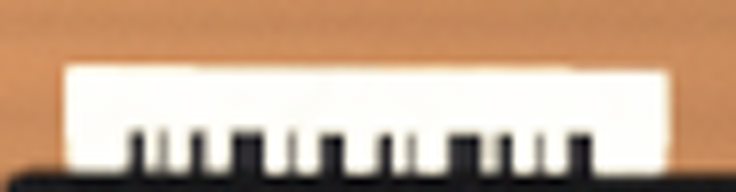

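The label centre from this view is (0.6465, -0.0328), which agrees to under 1 mm. Lowering to scan height, then holding.

Emit:
servo_tool(rows=[0,0,0.001,-0.005,0,0,0,0,0,0,-0.007,0,0,0,0,0,0,-0.007,0,0,0,0,0,0,-0.006,0,0,0,0,0,0,-0.0037,0,0,0,0,0,0,-0.002,0,0,0,0,0,0,0,0,0,0,0,0,0,0,0,0,0,0,0,0,0,0,0,0])

```text
time_s: 9.1
position: [0.6473, -0.0321, 0.203]
tool_rot: [[-0.966, 0.001, -0.258], [0.258, -0.0, -0.966], [-0.001, -1.0, -0.0]]
ft_force: [-0.1, 0.6, -1.3]
grip_width: 0.0336
```

```bash
python3 - <<'E'
from h import *
s,_=snap('side','side8');print(s['position'],s['ft_force'],s['grip_width'],s['tool_rot'],s['time_s'])
snap('scene','scene8')
a=cv2.imread('pics/side8.png')[90:290,140:310];b=cv2.imread('pics/scene8.png')[190:390,290:460]
cv2.imwrite('pics/c10.png',np.hstack([cv2.resize(x,(400,470),interpolation=cv2.INTER_CUBIC) for x in(a,b)]))
E
```

```text
[ 0.647329   -0.03209876  0.20299208] [-0.13476999  0.5771996  -1.28675571] 0.0335623907822483 [[-9.66202030e-01  6.99329410e-04 -2.57785083e-01]
 [ 2.57785035e-01 -1.59141507e-04 -9.66202282e-01]
 [-7.16717979e-04 -9.99999743e-01 -2.65138098e-05]] 9.1
```

View pics/c10.png

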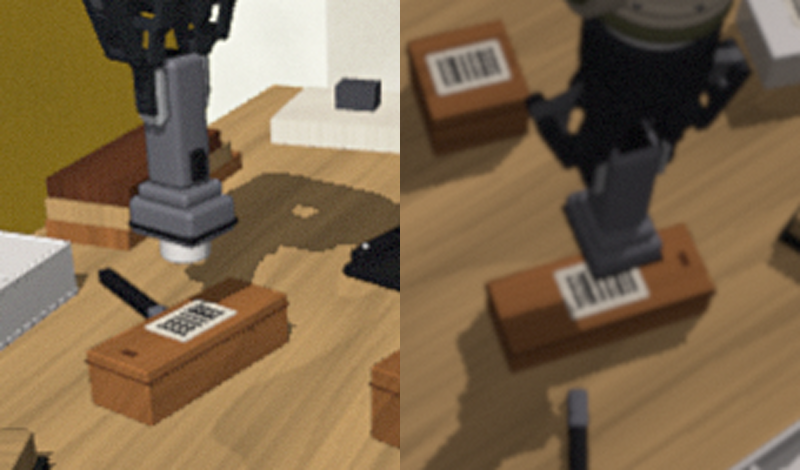

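```bash
python3 - <<'E'
from h import *
y=np.radians(-15);ex=np.array([np.cos(y),np.sin(y),0]);ey=np.array([-ex[1],ex[0],0]);c=np.array([.6467,-.0327,.116])
for n,(x0,y0,s) in (('side',(140,90,2.353)),('scene',(290,190,2.353))):
    for a in(-1,1):
        for b in (-1,1):
            u,v=proj(n,c+a*.03*ex+b*.025*ey);print(n,a,b,round((u-x0)*s),round((v-y0)*470/200))
E
```

```text
side -1 -1 238 230
side -1 1 192 252
side 1 -1 176 214
side 1 1 130 234
scene -1 -1 156 212
scene -1 1 222 192
scene 1 -1 188 285
scene 1 1 256 264
```

Emit:
servo_tool(rows=[0,0,0,0,0,0,0,0,0,0,0,0,0,0,0,0,0,0,0,0,0,0,0,0,0,0,0,0,0,0,0,0,0,0,0,0,0,0,0,0,0,0,0,0,0,0,0,0,0,0,0,0,0,0,0,0,0,0,0,0,0,0,0,0,0,0,0,0,0,0])

```text
time_s: 10.03
position: [0.6472, -0.0321, 0.2026]
tool_rot: [[-0.966, 0.0, -0.258], [0.258, -0.0, -0.966], [-0.0, -1.0, -0.0]]
ft_force: [0.4, -0.2, -2.5]
grip_width: 0.0335
```

Emit:
servo_tool(rows=[0,0,0,0,0,0,0,0,0,0,0,0,0,0,0,0,0,0,0,0,0,0,0,0,0,0,0,0,0,0,0,0,0,0,0,0,0,0,0,0,0,0,0,0,0,0,0,0,0,0,0,0,0,0,0,0,0,0,0,0,0,0,0,0,0,0,0,0,0,0])

```text
time_s: 10.87
position: [0.6472, -0.0321, 0.2026]
tool_rot: [[-0.966, -0.0, -0.258], [0.258, 0.0, -0.966], [0.0, -1.0, 0.0]]
ft_force: [0.1, -0.1, -1.5]
grip_width: 0.0336
```

Emit:
servo_tool(rows=[0,0,0,0,0,0,0,0,0,0,0,0,0,0,0,0,0,0,0,0,0,0,0,0,0,0,0,0,0,0,0,0,0,0,0,0,0,0,0,0,0,0,0,0,0,0,0,0,0,0,0,0,0,0,0,0,0,0,0,0,0,0,0,0,0,0,0,0,0,0])

```text
time_s: 11.7
position: [0.6472, -0.0321, 0.2026]
tool_rot: [[-0.966, 0.0, -0.258], [0.258, 0.0, -0.966], [-0.0, -1.0, -0.0]]
ft_force: [-0.5, 0.4, -2.3]
grip_width: 0.0334
```

Held still for over 2.5 s, and the predicted foot corners match both pictures. Going back up and across to the dock, turning -2° to match it.

Emit:
servo_tool(rows=[0,0,0,0.008,0,0,0,0,0,0,0.012,0,0,0,0,-0.004,-0.007,0.01,0,0,0,0,-0.008,-0.014,0,0,0,-0.2,0,-0.012,-0.02,0,0,0,-0.2,0,-0.012,-0.02,0,0,0,-0.2,0,-0.012,-0.02,0,0,0,-0.2,0,-0.012,-0.02,0,0,0,-0.2,0,-0.012,-0.02,0,0,0,-0.2,0,-0.012,-0.02,0,0,0,-0.2])

```text
time_s: 12.53
position: [0.5615, -0.175, 0.2326]
tool_rot: [[-0.959, -0.0, -0.283], [0.283, -0.0, -0.959], [0.0, -1.0, 0.0]]
ft_force: [-0.2, -0.1, -1.6]
grip_width: 0.0337
```

Emit:
servo_tool(rows=[0,-0.012,-0.02,0,0,0,-0.2,0,-0.012,-0.02,0,0,0,-0.2,0,-0.012,-0.024,0,0,0,-0.2,0,-0.01,-0.02,0,0,0,0,0,-0.005,-0.0097,0,0,0,0,0,-0.002,-0.004,0,0,0,0,0,0,0,0,0,0,0,0,0,0,0,0,0,0,0,0,0,0,0,0,0])

```text
time_s: 13.28
position: [0.5105, -0.2698, 0.2326]
tool_rot: [[-0.957, 0.0, -0.29], [0.29, 0.0, -0.957], [-0.0, -1.0, -0.0]]
ft_force: [0.3, -0.2, -1.7]
grip_width: 0.0337
```

```bash
python3 - <<'E'
from h import *
s,_=snap('wrist','w9');print(s['position'],s['ft_force'],s['grip_width'],s['tool_rot'],s['time_s'])
E
```

```text
[ 0.51053841 -0.26984491  0.23264701] [ 0.28035098 -0.15309991 -1.69526852] 0.033711791511598 [[-9.56938411e-01  1.17885693e-04 -2.90290999e-01]
 [ 2.90291019e-01  2.31237639e-04 -9.56938384e-01]
 [-4.56831390e-05 -9.99999966e-01 -2.55501336e-04]] 13.2833
```

View pics/w9.png

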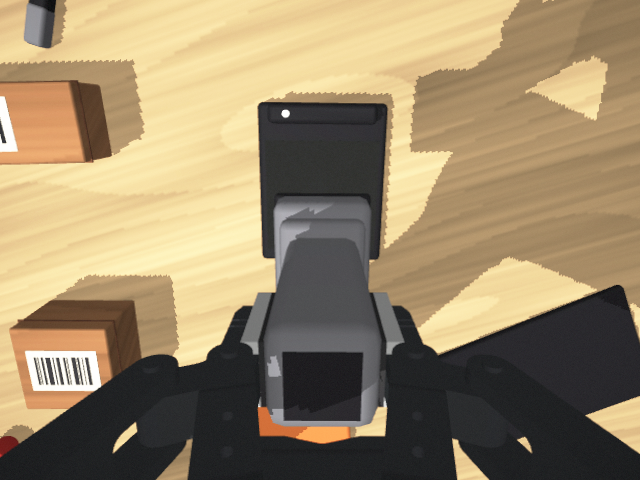

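```bash
python3 - <<'E'
from m import *
A=plane('wrist',(258.5,103.5),.01,'w9');B=plane('wrist',(387,105.5),.01,'w9');L=plane('wrist',(263,256),.01,'w9');R=plane('wrist',(378,258.5),.01,'w9')
d=(B-A)/np.linalg.norm(B-A);n=np.array([d[1],-d[0],0])
print(A,B,np.linalg.norm(A-B),np.degrees(np.arctan2(d[1],d[0]))+90)
print((A+B)/2+n*.079,(A+B)/2-n*.079); print('mid width lower',(L+R)/2,np.linalg.norm(L-R))
a=cv2.imread('pics/w9.png')[95:265,250:395].astype(float);g=np.clip((cv2.GaussianBlur(a,(0,0),.7)-20)*4.5,0,255).astype(np.uint8)
cv2.imwrite('pics/c11.png',cv2.resize(g,None,fx=3.5,fy=3.5,interpolation=cv2.INTER_CUBIC))
E
```

```text
[ 0.60063671 -0.24230311  0.01      ] [ 0.56798982 -0.34470905  0.01      ] 0.10748393125615385 -17.682223242982502
[ 0.50904556 -0.26951082  0.01      ] [ 0.65958097 -0.31750134  0.01      ]
mid width lower [ 0.45500611 -0.25228675  0.01      ] 0.10733267948057289
```

View pics/c11.png

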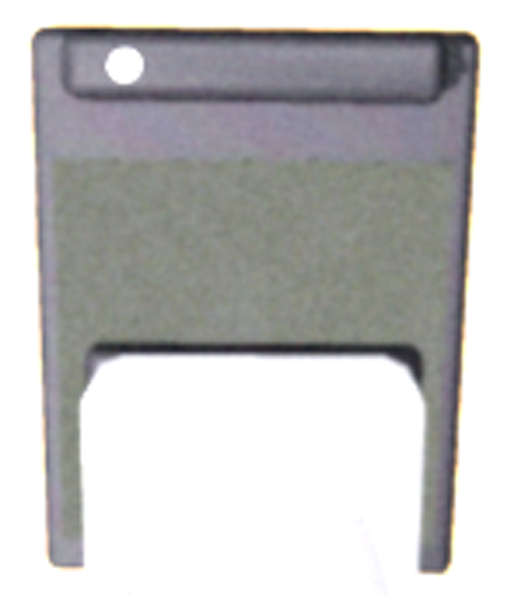

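```bash
python3 - <<'E'
from m import *
A=plane('wrist',up((54,160),250,95,3.5),.012,'w9');B=plane('wrist',up((455,162),250,95,3.5),.012,'w9')
d=(B-A)/np.linalg.norm(B-A);n=np.array([d[1],-d[0],0]);print(np.linalg.norm(A-B),(A+B)/2+n*.049)
E
```

```text
0.09773841309096098 [ 0.50951707 -0.27025777  0.012     ]
```

The pad centre from this view is (0.5095, -0.2703), 97.7 mm wide, consistent with the earlier values. Lowering.

Emit:
servo_tool(rows=[0,-0.0004,-0.0005,-0.008,0,0,0,0,0,0,-0.018,0,0,0,0,0,0,-0.02,0,0,0,0,0,0,-0.02,0,0,0,0,0,0,-0.02,0,0,0,0,0,0,-0.016,0,0,0,0,0,0,-0.012,0,0,0,0,0,0,-0.008,0,0,0,0,0,0,-0.004,0,0,0,0,0,0,0,0,0,0])

```text
time_s: 14.17
position: [0.5097, -0.2709, 0.1058]
tool_rot: [[-0.957, -0.001, -0.291], [0.291, 0.001, -0.957], [0.001, -1.0, -0.001]]
ft_force: [-0.8, 0.1, -1.2]
grip_width: 0.0336
```

Emit:
servo_tool(rows=[0,0,0,-0.001,0,0,0,0,0,0,-0.001,0,0,0,0,0,0,-0.001,0,0,0,0,0,0,-0.001,0,0,0,0,0,0,-0.001,0,0,0,0,0,0,-0.001,0,0,0,0,0,0,-0.0005,0,0,0,0,0,0,0,0,0,0])

```text
time_s: 14.83
position: [0.5097, -0.2713, 0.1]
tool_rot: [[-0.957, -0.0, -0.291], [0.291, 0.0, -0.957], [0.0, -1.0, -0.0]]
ft_force: [0.1, 0.1, -2.0]
grip_width: 0.0337
```

Emit:
servo_tool(rows=[0,0.0003,0.0008,-0.0003,0,0,0,0,0,0,-0.0004,0,0,0,0,0,0,-0.0004,0,0,0,0,0,0,0,0,0,0])

```text
time_s: 15.17
position: [0.51, -0.2705, 0.0989]
tool_rot: [[-0.957, -0.0, -0.291], [0.291, 0.0, -0.957], [0.0, -1.0, -0.0]]
ft_force: [0.1, -0.3, -2.2]
grip_width: 0.0332
```

Emit:
servo_tool(rows=[0,0,0,-0.0003,0,0,0,0,0,0,-0.0003,0,0,0,0,0,0,0,0,0,0])

```text
time_s: 15.42
position: [0.5101, -0.2705, 0.0986]
tool_rot: [[-0.957, 0.0, -0.291], [0.291, -0.0, -0.957], [-0.0, -1.0, 0.0]]
ft_force: [-0.6, 0.7, -0.8]
grip_width: 0.0334
```

Emit:
servo_tool(rows=[0,0,0,-0.0003,0,0,0,0,0,0,-0.0002,0,0,0,0,0,0,0,0,0,0,0,0,0,0,0,0,0])

```text
time_s: 15.75
position: [0.5102, -0.2705, 0.0986]
tool_rot: [[-0.957, 0.001, -0.291], [0.291, -0.0, -0.957], [-0.001, -1.0, 0.0]]
ft_force: [-2.5, 1.4, 5.1]
grip_width: 0.0342
```

The force reads +5 N upward, so the scanner is on the pad. Opening slowly.

Emit:
servo_tool(rows=[0.45,0,0,0,0,0,0,0.5,0,0,0,0,0,0,0.6,0,0,0,0,0,0,0.7,0,0,0,0,0,0,0.8,0,0,0,0,0,0,0.9,0,0,0,0,0,0,1,0,0,0,0,0,0,1,0,0,0,0,0,0,1,0,0,0,0,0,0,1,0,0,0,0,0,0])

```text
time_s: 16.58
position: [0.5101, -0.2705, 0.0979]
tool_rot: [[-0.957, 0.0, -0.291], [0.291, 0.0, -0.957], [-0.0, -1.0, -0.0]]
ft_force: [0.8, 0.5, 0.5]
grip_width: 0.0854
```

```bash
python3 - <<'E'
from h import *
s,_=snap('wrist','w10');print(s['position'],s['ft_force'],s['grip_width'],s['time_s'])
E
```

```text
[ 0.51008548 -0.27047937  0.09791772] [0.79356473 0.46417511 0.46038609] 0.08535519719509546 16.5833
```

View pics/w10.png

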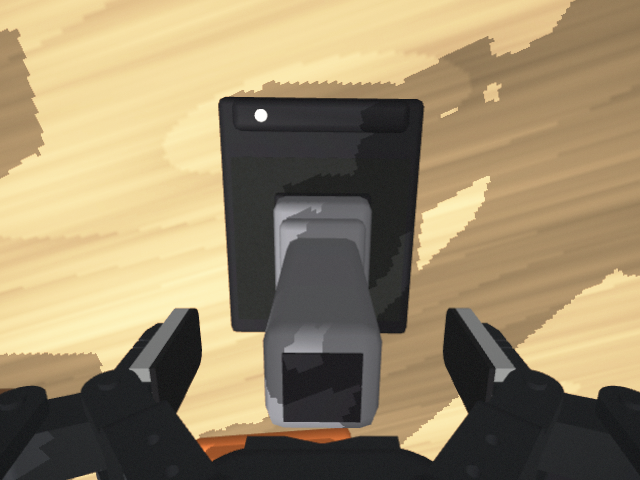

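The scanner stands at (322,310), centred on the dock and free of both pads. Retreating straight up.

Emit:
servo_tool(rows=[1,0,0,0.006,0,0,0,1,0,0,0.012,0,0,0,1,0,0,0.02,0,0,0,1,0,0,0.025,0,0,0,1,0,0,0.025,0,0,0,1,0,0,0.025,0,0,0,1,0,0,0.025,0,0,0,1,0,0,0.025,0,0,0,1,-0.01,0,0.025,0,0,0,1,-0.02,0,0.025,0,0,0])

```text
time_s: 17.47
position: [0.4805, -0.2702, 0.3122]
tool_rot: [[-0.957, 0.0, -0.29], [0.29, 0.0, -0.957], [-0.0, -1.0, -0.0]]
ft_force: [0.6, -0.4, -0.2]
grip_width: 0.0851
```

Emit:
servo_tool(rows=[1,0,0,0.01,0,0,0,1,0,0,0,0,0,0,1,0,0,0,0,0,0,1,0,0,0,0,0,0])

```text
time_s: 17.8
position: [0.48, -0.2703, 0.3198]
tool_rot: [[-0.957, -0.001, -0.291], [0.291, 0.001, -0.957], [0.002, -1.0, -0.001]]
ft_force: [0.7, -0.1, -0.8]
grip_width: 0.0856
```

```bash
python3 - <<'E'
from m import *
s,_=snap('wrist','w11');print(s['position'],s['time_s']); snap('side','side11');snap('scene','scene11')
for n,w in(('scene',(340,285,410,335)),('side',(195,210,248,242))): print(n,diagx(quad(cv2.imread(f'pics/{n}11.png'),*w)[0]))
a=cv2.imread('pics/side11.png')[130:280,160:380]
b=cv2.imread('pics/w11.png')[40:240,230:410]
cv2.imwrite('pics/c12.png',np.hstack([cv2.resize(a,(440,300)),cv2.resize(b,(270,300))]))
g=np.clip((cv2.GaussianBlur(b.astype(float),(0,0),.7)-20)*3,0,255).astype(np.uint8)
cv2.imwrite('pics/c13.png',cv2.resize(g,None,fx=3,fy=3,interpolation=cv2.INTER_CUBIC))
E
```

```text
[ 0.48004108 -0.27027108  0.31976662] 17.8
scene [375.30342466 309.95205479]
side [221.20689655 225.37931034]
```

View pics/c12.png

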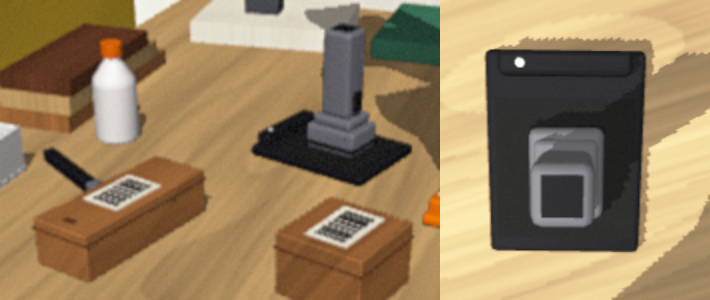

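View pics/c13.png

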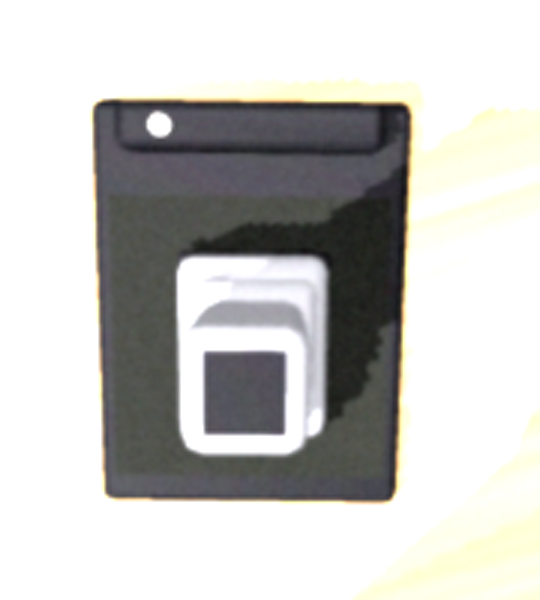

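```bash
python3 - <<'E'
from m import *
U=lambda c:up(c,230,40,3)
h=np.mean([plane('wrist',U(c),.142,'w11') for c in [(204,352),(286,352),(286,434),(204,434)]],0)
p=[plane('wrist',U(c),.012,'w11') for c in [(111,194),(395,194),(391,475),(115,475)]]
print(h,np.mean(p,0),h-np.mean(p,0)); env.close_job()
E
```

```text
[ 0.50930538 -0.2710852   0.142     ] [ 0.51002269 -0.27096801  0.012     ] [-7.17305619e-04 -1.17199663e-04  1.30000000e-01]
the job is handed in; nothing more can be done
```

I picked up the scanner, scanned the pencil box label, set the scanner back on the middle of the black dock's pad and let go. The job is handed in at about 18 s of the 48 s allowed.

- **Scan:** I held the scanner upright for more than 2.5 s, with its window at about 7 cm. Relative to the label at (0.647, -0.033), its centre was within about 1 mm sideways. All four views of the label agreed to about 2 mm. I turned the scanner to match the label.
- **Set-down:** Contact force was about 5 N. The last wrist picture shows the scanner upright and about 0.7 mm from the pad centre, with the gripper clear.
- **Pencil box:** The label is at the same pixels as at the start, within 0.6 px in both fixed views, so the box did not move.
- **Disagreements:** The scene camera put the dock about 4 mm off the wrist views; I used the wrist views. One gripper-closing call was refused because I wrote a row wrong, and the next call only began closing the fingers. The grasp was checked and was good.

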